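Lock the carton stop onto the packing bench's stud

TASK

Of the two L-shaped stops on the packing bench, take the one with the keyhole (a slot with a wide end), set the wide end down over the stud of the dark base plate with the upright wall on the robot's side and in line with the plate, then slide it away from the robot until the stud is fully home in the narrow end of the slot. Let go, leaving it flat and square on the plate, and leave the other stop where it lies.

Things in the scene. Friction and masses are not known exactly. Their poses are not given: they have to be found in the camera images.
- stop: L-shaped aluminium stop: flat foot 130 x 80 x 6 mm with an upright wall (10 thick, 80 wide, top 75 mm over the foot's underside) on its -x end, x -65 to -55 mm. Origin: centre of the foot's underside; x along the foot away from the upright, z up. Has the keyhole. Loose, 0.25 to 0.45 kg; starts flat on the bench left or right, upright roughly toward the robot.
- stop_wide (a point): Centre of the keyhole's wide end, an octagon 46 mm across, at x +28, y 0, z 0 mm in the stop's frame, same axes. From it a slot 18 mm wide with a 45 degree funnel mouth runs in -x, toward the upright, and ends 47 mm from this point (stop's x -19), so that the 10 mm stud neck is home with its axis at the stop's x -14, y 0: a slide of 42 mm.
- mount: Dark steel plate 220 (x) x 120 (y) x 8 mm fixed to the bench, one upright stud in its middle: neck 10 mm thick from the plate's top to 20 mm over the bench, head 26 mm wide, bevelled, up to 28 mm. Origin: plate's underside on the stud's axis; x along the plate roughly away from the robot, z up. When locked the foot lies flat on the plate under the head, the stop's x along the plate's.
- spare: The other L-shaped aluminium stop: flat foot 130 x 80 x 6 mm with an upright wall (10 thick, 80 wide, top 75 mm over the foot's underside) on its -x end, x -65 to -55 mm. Origin: centre of the foot's underside; x along the foot away from the upright, z up. No keyhole: only a plain slot 18 mm wide from x -19 to +51, too narrow for the stud head. Loose, on the other side; leave alone.

How it is judged:
At the end, for the whole second after the job is handed in: The keyhole stop is at rest flat on the base plate (within 5 mm in height and 6 degrees), under the stud's head, the stud within 12 mm of the closed end of the narrow slot (home), the upright on the robot's side of the stud and the stop square with the plate within 15 degrees (x of mount in the frame of stop between -0.022 and -0.002 m and y of mount in the frame of stop between -0.01 and 0.01 m and z of mount in the frame of stop between -0.013 and -0.004 m and angle between stop's own z axis and vertical below 0.1 rad and angle between the x axis of stop and the x axis of mount, either way round below 0.26 rad and x of stop in the frame of mount above 0 m and linear speed of stop below 0.01 m/s and angular speed of stop below 0.1 rad/s); the robot touches nothing.
It fails at once if the other stop (without keyhole) is moved by more than 30 mm (distance of spare from where it was at the start of the episode above 0.03 m).
It also fails if it takes over 42 s, if anything falls off the work surface, if the arm or the gripper's body presses on something with over 40 N, if the wrist force passes 120 N, or if a joint passes its speed limit or range.

ROBOT

A 6-joint arm with a two-finger parallel gripper is mounted at the origin on the work surface. World frame = base frame: x ahead of the robot, y to its left, z up, the work surface at z = 0. Lengths are in m, angles in rad, forces in N, time in s.
With the tool pointing down it reaches from about 0.35 to 0.925 m from the base axis. Payload 6.4 kg.
Tool frame: the origin (TCP) lies on the centre line of the jaws, within the pads' length; the fingertips stand 11 mm ahead of it and the grasp point (between the pads) lies 8 mm behind it; z points along the fingers, y is the line along which they close (so a half turn about z gives the same grasp; the last joint's range is limited). The gripper opens to 94 mm and grips with 3 to 60 N. Pads are 16 mm wide; open, the fingers measure 119 mm over their backs; the gripper's body (75 mm by 177 mm) begins 78 mm behind the grasp point.
Start: joints at [-1.508, 0.245, 1.558, -0, 1.339, -0.174], TCP at [0.152, -0.632, 0.216] pointing down, gripper open.
Joint ranges: [-3.13, 3.13], [-1.02, 2.26], [0.13, 2.54], [-0.95, 4.09], [0.21, 2.88], [-2.74, 2.74]. Speed limits (rad/s): [2.57, 2.57, 3.14, 3.14, 3.14, 3.14].

INTERFACE

Orientations are given as a 3x3 rotation matrix whose columns are the frame's x, y, z axes.
In Python, from workcell import env gives the robot as it stands.
- The arm moves only by the tool nudge_tcp, called by a JSON object that holds its "method" and its "body". Schema: {"type":"object","properties":{"ticks":{"type":"array","items":{"type":"array","prefixItems":[{"type":"number"},{"type":"array","items":{"type":"number"},"minItems":3,"maxItems":3},{"type":"number"}],"minItems":3,"maxItems":3},"minItems":1,"maxItems":10},"squeeze":{"type":"number"},"only":{"type":"string"},"quiet":{"type":"boolean"},"lines":{"type":"string"}},"required":["ticks"],"additionalProperties":false}. ticks is a list of rows, 1 to 10 of them, each written [opening, [dx, dy, dz], turn]: the finger opening in m, then dx, dy, dz in units of 50 mm, then a turn about the tool's z in units of 0.2 rad; each row is the pose to reach, as a shift and turn from the pose commanded when the call began, along the tool's axes at that moment; what a row does not reach only later rows make up. A row lasts 1/10 s, in which the tool goes at most 0.05 m and 0.15 rad, less where a joint would pass 70% of its speed; a pose out of reach is approached as far as the arm can. The fingers move at their own pace and stop on an object; squeeze is the grip in N (left out, the last holds). Time passes only in rows, so rows that do not move let the fingers close. The tool returns the time, the measured TCP pose, the force, the opening and the grip force at its end. only (a regular expression) keeps the lines of the reply that match it, lines (a string "A,B") keeps lines A to B, and quiet returns only ok. Input that does not fit is refused with a message, and nothing moves.
- env.observe(): the state, without advancing time (a new reading comes with each control period).
- env.grab_frame(name): name is "scene" or "top" or "wrist"; returns a dict with "img" (480x640x3 uint8, blue, green, red), "depth" (480x640 float32, m along the optical axis (not along the pixel's ray), 0 where there is no reading), "vertical_fov" (degrees; the focal length in pixels is half the picture's height over the tangent of half this angle, whatever the lens; pixels are square), "cx", "cy" (the principal point, pixels), "dist" ([k1, k2, p1, p2, k3] as OpenCV has them; the pictures are not rectified), "origin" and "orientation" of the camera in the world. Camera axes: x right, y down, z forward; pixel columns grow to the right and rows downward; lengths in m; the calibration is good to about 2 mm. A picture is of the moment at which its call begins.
- env.close_job(): hands the job in; it is judged then, once.
The state is a dict: "time": time; "joint_pos": joint angles; "qvel": joint speeds; "effort": joint torques, N m; "tcp_pos": TCP position; "orientation": TCP orientation; "wrist_force": force on the tool from outside, world axes, zero at the start; "ft_torque": the same for the moment, N m; "grip_width": finger opening in m; "grip_force": force on a finger pad.
Only numpy, scipy, OpenCV 4.12 (cv2) and the standard library are available. Lean on these libraries where they do the work, as an engineer would, in place of code of your own. Each camera call takes 0.05 s, during which the arm holds its last target. There are 200 camera calls.

## Working session

There is one attempt and no reset: what is moved stays moved. The work goes in short steps, Python scripts to look and compute and a tool call to move; the robot and the scene stay as the last step left them, time stands still between calls to the robot, and variables do not carry over. Pictures are saved under pics/ and viewed, at most 10 in all, crops included, and the job is handed in when it is done.

```bash
mkdir -p pics; ls; cat > h.py <<'E'
from workcell import env
import numpy as np, cv2
def K(f):
    fl=240/np.tan(np.radians(f["vertical_fov"])/2)
    return np.array([[fl,0,f["cx"]],[0,fl,f["cy"]],[0,0,1]])
def grab(n,fn=None):
    f=env.grab_frame(n)
    if fn: cv2.imwrite('pics/'+fn,f["img"])
    np.save('/tmp/%s.npy'%n,f,allow_pickle=True)
    return f
def load(n): return np.load('/tmp/%s.npy'%n,allow_pickle=True).item()
def cloud(f):
    v,u=np.mgrid[0:480,0:640]
    p=cv2.undistortPoints(np.stack([u,v],-1).reshape(-1,1,2).astype(float),K(f),np.array(f["dist"])).reshape(480,640,2)
    d=f["depth"]
    P=np.dstack([p*d[...,None],d])
    return P@np.array(f["orientation"]).T+np.array(f["origin"])
def onz(f,uv,z):
    p=cv2.undistortPoints(np.array(uv,float).reshape(-1,1,2),K(f),np.array(f["dist"])).reshape(-1,2)
    r=np.c_[p,np.ones(len(p))]@np.array(f["orientation"]).T; o=np.array(f["origin"])
    return o+r*((z-o[2])/r[:,2])[:,None]
E
python3 - <<'E'
from h import *
f=grab("top","top1.png"); print(f["origin"],f["orientation"]); print(env.observe())
E
```

```text
pics
workcell.py
[ 0.50786177 -0.00471048  0.86618135] [[ 0.0199053  -0.99750489  0.06773317]
 [-0.99944864 -0.01805187  0.02786673]
 [-0.02657449 -0.06825052 -0.99731423]]
{'time': 0.05, 'joint_pos': array([-1.50809139e+00,  2.45773768e-01,  1.55898871e+00, -1.78103528e-05,
        1.33868666e+00, -1.74109556e-01]), 'qvel': array([ 0.00030923, -0.00066184, -0.00170406, -0.00163508,  0.00072698,
        0.00072345]), 'effort': array([ 1.15599170e-03, -4.17254949e+01, -3.15821457e+01,  6.88671554e-02,
        3.10606370e-02, -6.48870696e-05]), 'tcp_pos': array([ 0.1524536 , -0.63128327,  0.21538472]), 'orientation': array([[ 9.72089303e-01,  2.34611102e-01, -1.33633147e-04],
       [ 2.34610942e-01, -9.72087587e-01,  1.85174970e-03],
       [ 3.04537913e-04, -1.83141787e-03, -9.99998277e-01]]), 'wrist_force': array([ 0.27956714, -0.50247657, -0.40708269]), 'ft_torque': array([-0.04942943, -0.02455213, -0.03395479]), 'grip_force': 0.0, 'grip_width': 0.09384754474637949}
```

View pics/top1.png

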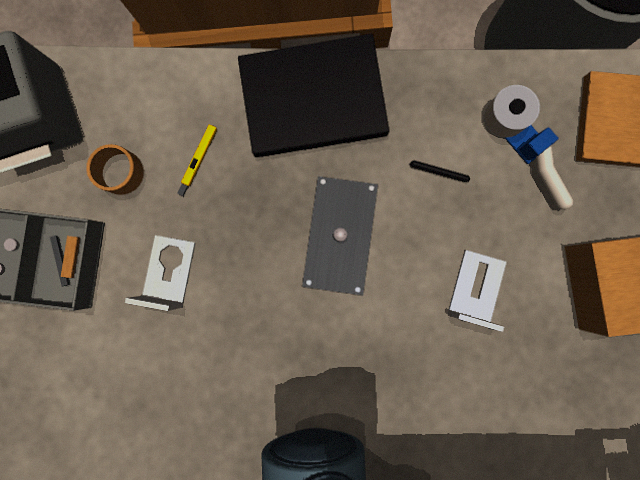

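The top view shows the keyhole stop on the left (about 170,272), the mount in the middle with its stud at (340,235), and the spare on the right (480,290). I'll enlarge the stop and the plate.

```bash
python3 - <<'E'
from h import *
f=load("top");i=f["img"]
a=cv2.resize(i[225:320,115:205],None,fx=4.4,fy=4.4,interpolation=cv2.INTER_CUBIC)
b=cv2.resize(i[170:303,295:385],None,fx=4.4,fy=4.4,interpolation=cv2.INTER_CUBIC)
h=max(len(a),len(b)); o=np.zeros((h,a.shape[1]+b.shape[1],3),np.uint8); o[:len(a),:a.shape[1]]=a;o[:len(b),a.shape[1]:]=b
print(o.shape); cv2.imwrite('pics/crop1.png',o)
E
```

```text
(585, 792, 3)
```

View pics/crop1.png

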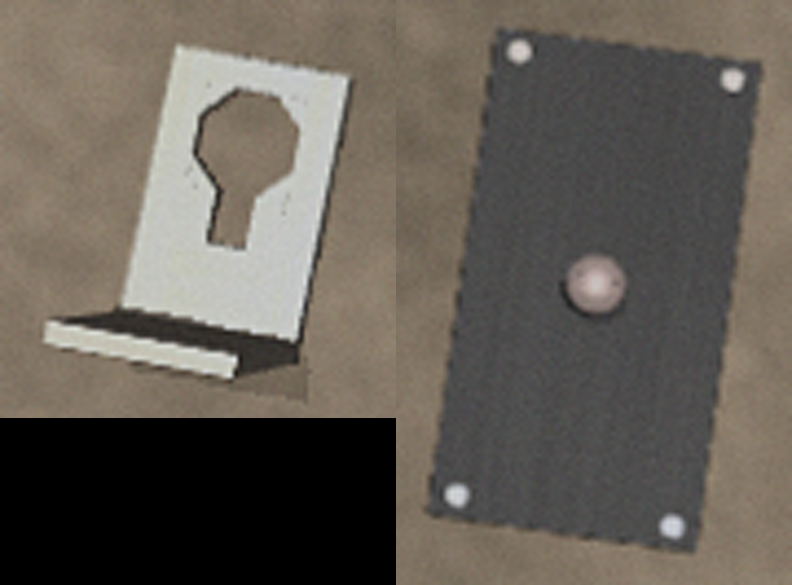

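Left of the crop: foot far corners at (177,46) and (350,77), foot meets wall at (122,308) and (299,342). Wall top inner corners are at (45,322) and (237,357). Right: plate corners at (499,30), (762,63), (696,552) and (428,515), stud at (596,284).

```bash
python3 - <<'E'
from h import *
f=load("top")
A=np.array([[177,46],[350,77],[299,342],[122,308]])/4.4+[115-.4,225-.4]
B=np.array([[103,30],[366,63],[300,552],[32,515]])/4.4+[295-.4,170-.4]
W=np.array([[45,322],[237,357]])/4.4+[115-.4,225-.4]
def fit(M,P):
    M=np.array(M,float);P=P[:,:2]; m=M.mean(0);p=P.mean(0)
    U,S,V=np.linalg.svd((M-m).T@(P-p)); R=(U@V).T
    t=p-R@m; print(t,"yaw",np.arctan2(R[1,0],R[0,0]),"res",np.round((M@R.T+t-P)*1e3,1).tolist()); return R,t
Rs,ts=fit([[.065,.04],[.065,-.04],[-.055,-.04],[-.055,.04]],onz(f,A,.006))
fit([[-.055,.04],[-.055,-.04]],onz(f,W,.075))
Rm,tm=fit([[.11,.06],[.11,-.06],[-.11,-.06],[-.11,.06]],onz(f,B,.008))
print("stud",onz(f,[[200/4.4+294.6,284/4.4+169.6]],.028))
C=cloud(f)
for u,v in [(165,300),(147,303),(180,240),(330,200),(100,330)]: print(u,v,C[v,u])
E
```

```text
[0.50021782 0.32059946] yaw -0.15775750020907298 res [[0.4, 0.1], [0.4, -0.5], [0.1, 0.5], [-0.8, -0.1]]
[0.49913297 0.32175693] yaw -0.1585695333296053 res [[-0.0, -0.2], [0.0, 0.2]]
[ 0.57665818 -0.01593981] yaw -0.12017847660915965 res [[1.0, 0.8], [-0.1, -0.5], [-0.8, -0.5], [-0.1, 0.2]]
stud [[ 0.57680187 -0.01558946  0.028     ]]
165 300 [0.44400846 0.32075725 0.01410703]
147 303 [0.44253607 0.3300609  0.07408553]
180 240 [0.56135735 0.29933096 0.00658809]
330 200 [0.64563392 0.00508916 0.00715508]
100 330 [0.38256968 0.4500391  0.00159963]
```
Excellent. Stop at (0.500,0.321) yaw -0.158; mount (0.5767,-0.0158) yaw -0.120.

The rows are not in the units I measure in: shifts go in units of 50 mm and turns go in units of 0.2 rad. I convert before sending: -0.32 m is -6.4, 0.384 m is 7.68, -1.176 rad is -5.88.

```bash
cat >> h.py <<'E'
def to(p,yaw):
    "tool-axis shift and turn to TCP position p with tool y along yaw"
    s=env.observe(); R=s["orientation"]; d=R.T@(np.array(p)-s["tcp_pos"])
    y=np.arctan2(R[1,1],R[0,1]); t=-((yaw-y+np.pi)%(2*np.pi)-np.pi)
    print(round(s["time"],2),"shift",np.round(d,4),"turn",round(t,4))
E
```

{"method": "nudge_tcp", "body": {"ticks": [[0.06,[7.68,-6.4,0],-5.88],[0.06,[7.68,-6.4,0],-5.88],[0.06,[7.68,-6.4,0],-5.88],[0.06,[7.68,-6.4,0],-5.88],[0.06,[7.68,-6.4,0],-5.88],[0.06,[7.68,-6.4,0],-5.88],[0.06,[7.68,-6.4,0],-5.88],[0.06,[7.68,-6.4,0],-5.88],[0.06,[7.68,-6.4,0],-5.88],[0.06,[7.68,-6.4,0],-5.88]], "squeeze": 50}}

```text
time: 1.05
tcp_pos: [0.4513, -0.2286, 0.2161]
orientation: [[0.157, 0.988, -0.0], [0.988, -0.157, 0.0], [0.0, -0.0, -1.0]]
wrist_force: [0.4, -0.5, -0.5]
grip_width: 0.0598
grip_force: 0.0
```

```bash
python3 -c "
from h import *
to([.44,.25,.2],-.158); to([.4408,.3305,.12],-.158)"
```

```text
1.05 shift [ 0.4709 -0.0865  0.0162] turn -0.0001
1.05 shift [ 0.5505 -0.0984  0.0962] turn -0.0001
```

{"method": "nudge_tcp", "body": {"ticks": [[0.06,[9.42,-1.73,0.32],0],[0.06,[9.42,-1.73,0.32],0],[0.06,[9.42,-1.73,0.32],0],[0.06,[9.42,-1.73,0.32],0],[0.06,[9.42,-1.73,0.32],0],[0.06,[9.42,-1.73,0.32],0],[0.06,[9.42,-1.73,0.32],0],[0.06,[9.42,-1.73,0.32],0],[0.06,[9.42,-1.73,0.32],0],[0.06,[9.42,-1.73,0.32],0]]}}

```text
time: 2.05
tcp_pos: [0.4382, 0.2509, 0.1998]
orientation: [[0.155, 0.988, -0.001], [0.988, -0.155, 0.0], [-0.0, -0.001, -1.0]]
wrist_force: [0.7, -0.6, -0.4]
grip_width: 0.0602
grip_force: 0.0
```

```bash
python3 -c "
from h import *
to([.4408,.3305,.12],-.158); to([.4408,.3305,.04],-.158); f=grab('wrist','w1.png'); print(f['origin'],f['orientation'])"
```

```text
2.05 shift [ 0.079  -0.0096  0.0798] turn 0.0029
2.05 shift [ 0.079  -0.0095  0.1598] turn 0.0029
[0.44933543 0.31762353 0.36841223] [[ 0.98789825 -0.15042315 -0.03781428]
 [-0.15509721 -0.9602174  -0.23222272]
 [-0.00137826  0.23527731 -0.97192731]]
```

View pics/w1.png

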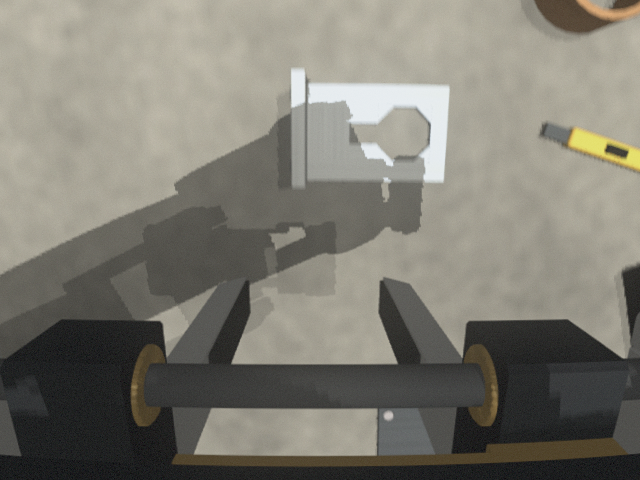

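The wrist view shows the stop ahead of the open fingers: wall top corners at (292,68), (304,68), (306,188) and (293,188), far foot corners at (449,85) and (443,182). I'll check these against the top estimate.

```bash
python3 -c "
from h import *
f=load('wrist')
w=onz(f,[[292,68],[304,68],[306,188],[293,188]],.075);print(w,w.mean(0)); c=onz(f,[[449,85],[443,182]],.006);print(c)
R=np.array([.9876,-.157]);print('wall model',np.array([.5002,.3206])-.06*R, 'far mid',np.array([.5002,.3206])+.065*R, c.mean(0))"
```

```text
[[0.44231533 0.37124934 0.075     ]
 [0.45030591 0.3699713  0.075     ]
 [0.43877461 0.28976276 0.075     ]
 [0.42963543 0.29120351 0.075     ]] [0.44025782 0.33054673 0.075     ]
[[0.56947763 0.35093382 0.006     ]
 [0.55656006 0.27009487 0.006     ]]
wall model [0.440944 0.33002 ] far mid [0.564394 0.310395] [0.56301884 0.31051434 0.006     ]
```

{"method": "nudge_tcp", "body": {"ticks": [[0.05,[1.58,-0.19,1.2],0.015],[0.05,[1.58,-0.19,1.2],0.015],[0.05,[1.58,-0.19,1.2],0.015],[0.05,[1.58,-0.19,2],0.015],[0.05,[1.58,-0.19,2.6],0.015],[0.05,[1.58,-0.19,3],0.015],[0.05,[1.58,-0.19,3.2],0.015],[0.05,[1.58,-0.19,3.2],0.015]]}}

```text
time: 2.9
tcp_pos: [0.4419, 0.3266, 0.0397]
orientation: [[0.161, 0.987, -0.002], [0.987, -0.161, -0.001], [-0.001, -0.002, -1.0]]
wrist_force: [-0.1, -0.6, -0.3]
grip_width: 0.0497
grip_force: 0.0
```

```bash
python3 -c "
from h import *
to([.4408,.3305,.04],-.158)"
```

```text
2.9 shift [ 0.0037 -0.0017 -0.0003] turn -0.0036
```

{"method": "nudge_tcp", "body": {"ticks": [[0,[0,0,0],0],[0,[0,0,0],0],[0,[0,0,0],0],[0,[0,0,0],0],[0,[0,0,0],0],[0,[0,0,0],0]], "squeeze": 55}}

```text
time: 3.5
tcp_pos: [0.442, 0.3277, 0.0407]
orientation: [[0.16, 0.987, -0.001], [0.987, -0.16, 0.0], [-0.0, -0.001, -1.0]]
wrist_force: [-5.0, 1.0, 3.9]
grip_width: 0.0096
grip_force: 55.0
```

{"method": "nudge_tcp", "body": {"ticks": [[0,[0,0,-0.4],0],[0,[0,0,-1],0],[0,[0,0,-1.8],0],[0,[0,0,-2],0],[0,[0,0,-2],0],[0,[0,0,-2],0]]}}

```text
time: 4.1
tcp_pos: [0.4412, 0.3269, 0.1382]
orientation: [[0.16, 0.987, -0.003], [0.987, -0.16, -0.002], [-0.002, -0.003, -1.0]]
wrist_force: [-0.4, -0.2, -4.7]
grip_width: 0.0098
grip_force: 55.0
```

```bash
python3 -c "
from h import *
f=grab('wrist','w2.png'); print(f['origin'],f['orientation'])
f=grab('top')
i=f['img'][150:330,90:390];cv2.imwrite('pics/t2.png',cv2.resize(i,None,fx=2.6,fy=2.6,interpolation=cv2.INTER_CUBIC))"
```

```text
[0.45307126 0.39377505 0.30661588] [[ 0.98695964 -0.15558845 -0.04126636]
 [-0.16093573 -0.95891313 -0.23363498]
 [-0.00321995  0.23722953 -0.97144829]]
```

View pics/w2.png

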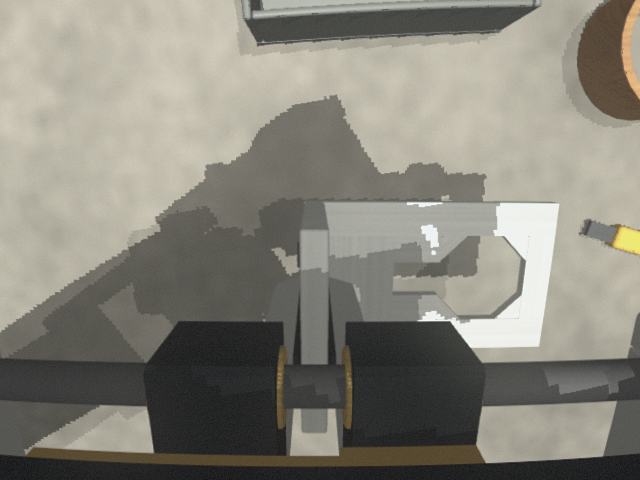

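The stop hangs from the wall between the fingers, with foot corners at (558,204) and (541,347), and the keyhole's closed slot end at (393,277). I'll take the tilt from the depth and the offset from the corners.

```bash
python3 - <<'E'
from h import *
f=load("wrist");C=cloud(f);s=env.observe();R=s["orientation"];t=s["tcp_pos"]
P=np.vstack([C[210:232,360:540].reshape(-1,3),C[322:338,495:530].reshape(-1,3),C[240:320,528:538].reshape(-1,3)])
A=np.c_[P[:,:2]-t[:2],np.ones(len(P))]; k=np.linalg.lstsq(A,P[:,2],rcond=None)[0]
r=P[:,2]-A@k;print("plane",k,"rms",r.std())
g=abs(r)<.003;k=np.linalg.lstsq(A[g],P[g,2],rcond=None)[0];print(k, "tilt along tool y",k[:2]@R[:2,1],"tool x",k[:2]@R[:2,0])
n=np.r_[-k[:2],1];o=np.array(f["origin"])
uv=[[558,204],[541,347],[327,202],[393,262],[393,291],[525,262],[521,296]]
W=[]
for q in uv:
    a=onz(f,[q],0)[0]-o
    l=((t[2-0]*0+k[2])-o[2]-k[:2]@(t[:2]-o[:2])*-1*-1) # plane: z=k2+k.(p-t)
    l=(k[2]+k[:2]@(o[:2]-t[:2])-o[2])/(a[2]-k[:2]@a[:2]); W.append(o+l*a)
W=np.array(W);print("tool frame mm",np.round((W-t)@R*1e3,1)); d=W[0]-W[1];print("dirs",np.arctan2(*(W[0]-W[2])[[1,0]]),np.arctan2(-d[0],d[1]),np.arctan2(R[1,1],R[0,1]))
E
```

```text
plane [-0.03951919  0.03961161  0.10711675] rms 0.011328814429334656
[-0.00893026 -0.00040388  0.10430131] tilt along tool y -0.008749897038540342 tool x -0.0018303823665822454
tool frame mm [[ 40.2 125.5  33.9]
 [-40.  127.6  34. ]
 [ 40.8   7.2  33.3]
 [  9.8  41.4  33.5]
 [ -5.9  42.1  33.5]
 [  9.5 111.5  33.8]
 [ -9.4 111.7  33.9]]
dirs -0.1656095778637559 -0.13534216262187387 -0.16102950223176937
```

```bash
python3 -c "
from h import *
to([.4892,-.0068,.13],-.12)"
```

```text
4.2 shift [-0.3215  0.1012  0.0081] turn -0.041
```

{"method": "nudge_tcp", "body": {"ticks": [[0,[-0.4,0.12,0],0],[0,[-1.2,0.38,0],-0.05],[0,[-2.1,0.66,0],-0.1],[0,[-3,0.94,0],-0.15],[0,[-3.9,1.22,0],-0.205],[0,[-4.8,1.52,0],-0.205],[0,[-5.6,1.76,0.08],-0.205],[0,[-6.14,1.94,0.16],-0.205],[0,[-6.43,2.024,0.16],-0.205],[0,[-6.43,2.024,0.16],-0.205]]}}

```text
time: 5.2
tcp_pos: [0.4903, -0.0071, 0.1313]
orientation: [[0.122, 0.992, -0.002], [0.992, -0.122, 0.001], [0.0, -0.002, -1.0]]
wrist_force: [1.6, 0.1, -3.1]
grip_width: 0.0096
grip_force: 55.0
```

{"method": "nudge_tcp", "body": {"ticks": [[0,[0,0,0],0],[0,[0,0,0],0]]}}

```text
time: 5.4
tcp_pos: [0.4904, -0.0048, 0.1321]
orientation: [[0.118, 0.993, -0.001], [0.993, -0.118, 0.001], [0.0, -0.001, -1.0]]
wrist_force: [0.8, -0.0, -3.8]
grip_width: 0.0099
grip_force: 55.0
```

```bash
python3 -c "
from h import *
to([.4892,-.0068,.13],-.12)
f=grab('wrist');g=grab('top')
a=f['img'][170:380,280:600]; b=g['img'][130:330,260:420]
cv2.imwrite('pics/m1.png',np.hstack([cv2.resize(x,None,fx=s,fy=s,interpolation=cv2.INTER_CUBIC)[:420] for x,s in((a,1.5),(b,2))][:0] or [cv2.copyMakeBorder(cv2.resize(a,None,fx=1.5,fy=1.5,interpolation=cv2.INTER_CUBIC),0,85,0,0,0),cv2.resize(b,None,fx=2,fy=2,interpolation=cv2.INTER_CUBIC)]))"
```

```text
5.4 shift [-0.0021 -0.001   0.0021] turn 0.0016
```

View pics/m1.png

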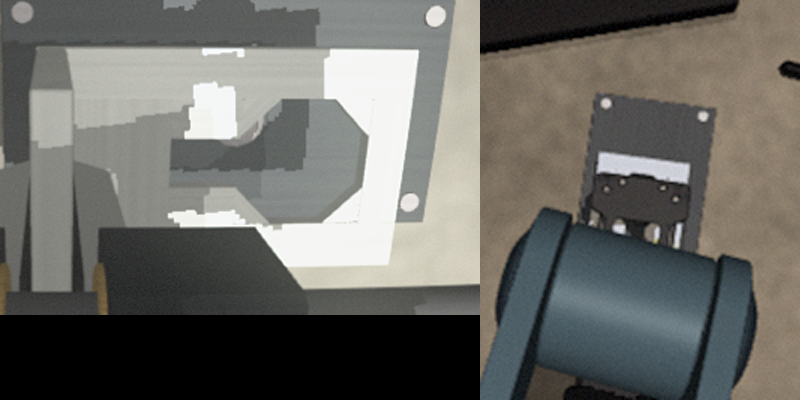

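The wrist crop shows the foot over the plate, with the stud half hidden near (262,130), far bolts at crop (435,16) and (409,202), and a near-left bolt at (22,12). I'll compare those bolts with the same ones in the top image to get the offset between cameras.

```bash
python3 - <<'E'
from h import *
f=load("wrist");s=env.observe();R=s["orientation"];t=s["tcp_pos"]
w=onz(f,np.array([[435,16],[409,202],[22,12]])/1.5+[280-.2,170-.2],.009)
# top bolts from crop1 (top camera still the same)
T=onz(load("top"),np.array([[519-396,51],[733-396,80],[457-396,495]])/4.4+[294.6,169.6],.009)
print(np.round(w,4).tolist(),np.round(T,4).tolist());print("wrist-top in tool mm",np.round((w-T)@R*1e3,1))
a=onz(f,np.array([[418,50],[388,265],[74,48],[170,140],[171,186],[367,137],[363,185]])/1.5+[279.8,169.8],t[2]-.0337)
print("stop tool mm",np.round((a-t)@R*1e3,1))
print("stud by top, tool mm",(np.array([.5767,-.0158,.028])-t)@R*1e3)
E
```

```text
[[0.6807, 0.0183, 0.009], [0.6693, -0.077, 0.009], [0.4825, 0.0423, 0.009]] [[0.6825, 0.0204, 0.009], [0.6708, -0.0753, 0.009], [0.4838, 0.0439, 0.009]]
wrist-top in tool mm [[-2.4 -1.5 -0. ]
 [-1.8 -1.2 -0. ]
 [-1.7 -1.1 -0. ]]
stop tool mm [[ 40.7 124.4  33.7]
 [-39.1 124.7  33.7]
 [ 40.8   7.7  33.7]
 [  9.3  40.7  33.7]
 [ -7.4  41.9  33.7]
 [ 10.1 109.9  33.7]
 [ -7.5 110.7  33.7]]
stud by top, tool mm [ -0.72181263  86.7686072  104.37156498]
```

{"method": "nudge_tcp", "body": {"ticks": [[0,[-0.072,-0.05,0],0],[0,[-0.072,-0.05,0.4],0],[0,[-0.072,-0.05,0.8],0],[0,[-0.072,-0.05,1.1],0],[0,[-0.072,-0.05,1.36],0],[0,[-0.072,-0.05,1.56],0],[0,[-0.072,-0.05,1.62],0],[0,[-0.072,-0.05,1.62],0],[0,[-0.072,-0.05,1.62],0]]}}

```text
time: 6.4
tcp_pos: [0.4885, -0.0095, 0.0521]
orientation: [[0.12, 0.993, 0.001], [0.993, -0.12, -0.0], [-0.0, 0.001, -1.0]]
wrist_force: [0.0, 0.5, -4.1]
grip_width: 0.0095
grip_force: 55.0
```

```bash
python3 -c "
from h import *
f=grab('wrist')
a=f['img'][170:380,280:600]
cv2.imwrite('pics/m2.png',cv2.resize(a,None,fx=2,fy=2,interpolation=cv2.INTER_CUBIC))"
```

```text
(no output)
```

View pics/m2.png

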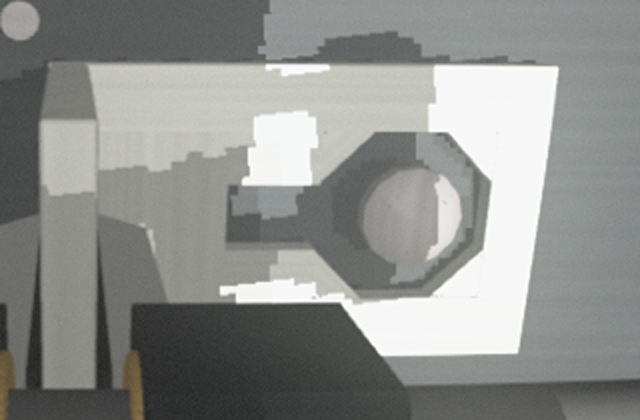

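The head is through the wide end: head centre (411,215), octagon centre about (406,214), slot axis on row 214. Next I lower about 3 mm and slide.

{"method": "nudge_tcp", "body": {"ticks": [[0,[0,0,0.06],0],[0,[0,0,0.06],0],[0,[0,0.12,0.06],0],[0,[0,0.26,0.06],0],[0,[0,0.4,0.06],0],[0,[0,0.52,0.06],0],[0,[0,0.64,0.06],0],[0,[0,0.74,0.06],0],[0,[0,0.8,0.06],0],[0,[0,0.8,0.06],0]]}}

```text
time: 7.45
tcp_pos: [0.5285, -0.0143, 0.0487]
orientation: [[0.12, 0.993, 0.002], [0.993, -0.12, -0.0], [-0.0, 0.002, -1.0]]
wrist_force: [-0.2, 0.5, 0.8]
grip_width: 0.0095
grip_force: 55.0
```

{"method": "nudge_tcp", "body": {"ticks": [[0,[0,0,0.01],0],[0,[0,0,0.01],0]]}}

```text
time: 7.65
tcp_pos: [0.5285, -0.0143, 0.0487]
orientation: [[0.12, 0.993, 0.002], [0.993, -0.12, -0.0], [-0.0, 0.002, -1.0]]
wrist_force: [-1.3, 0.1, 4.6]
grip_width: 0.0098
grip_force: 55.0
```

{"method": "nudge_tcp", "body": {"ticks": [[0.05,[0,0,0],0],[0.05,[0,0,0],0],[0.05,[0,0,0],0],[0.05,[0,0,0],0],[0.05,[0,0,0],0],[0.05,[0,0,-0.4],0],[0.05,[0,0,-1.2],0],[0.05,[0,0,-2],0],[0.05,[0,0,-2.8],0],[0.05,[0,0,-3.2],0]]}}

```text
time: 8.65
tcp_pos: [0.5292, -0.0144, 0.2121]
orientation: [[0.12, 0.993, 0.006], [0.993, -0.12, -0.001], [-0.001, 0.006, -1.0]]
wrist_force: [-0.4, 0.5, -1.2]
grip_width: 0.0497
grip_force: 0.0
```

{"method": "nudge_tcp", "body": {"ticks": [[0.05,[-0.8,-3,-1],0],[0.05,[-0.8,-3,-1],0],[0.05,[-0.8,-3,-1],0],[0.05,[-0.8,-3,-1],0],[0.05,[-0.8,-3,-1],0]]}}

```text
time: 9.15
tcp_pos: [0.3734, -0.0362, 0.2591]
orientation: [[0.121, 0.993, 0.004], [0.993, -0.121, -0.002], [-0.001, 0.004, -1.0]]
wrist_force: [0.9, -0.6, -0.7]
grip_width: 0.0501
grip_force: 0.0
```

```bash
python3 -c "
from h import *
f=grab('wrist');g=grab('top')
b=g['img'][170:303,280:400]
cv2.imwrite('pics/e.png',np.hstack([cv2.resize(f['img'],(426,320)),cv2.resize(b,(289,320),interpolation=cv2.INTER_CUBIC)]))"
```

```text
(no output)
```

View pics/e.png

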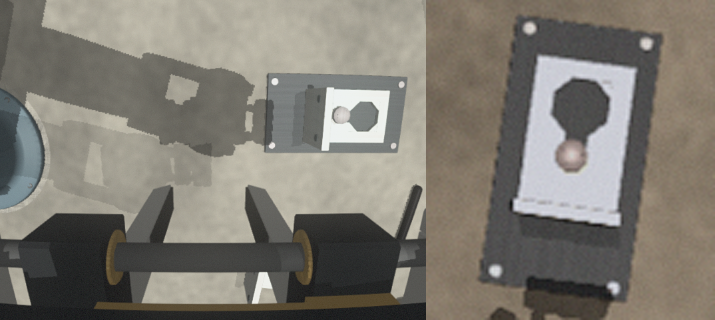

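The stop sits square on the plate with the stud in the narrow end at panel (572,155), and its far corners are at (539,56) and (637,68). Last check in numbers:

```bash
python3 - <<'E'
from h import *
g=load("top")
c=onz(g,np.array([[539-426,56],[637-426,68]])/2.408+[279.8,169.8],.014)[:,:2]; m=c.mean(0)
e=c[1]-c[0];yaw=np.arctan2(e[0],-e[1]);u=np.array([np.cos(yaw),np.sin(yaw)])
s=np.array([.5767,-.0158])-(m-.065*u); print("yaw",yaw,"stud in stop",s@u,s@[-u[1],u[0]])
C=cloud(g); P=C[193:203,325:340].reshape(-1,3);P=P[(P[:,2]>.0)]
f=load("wrist");D=cloud(f); q=D[140:148,555:575].reshape(-1,3);print("foot z",np.median(P[:,2]),np.median(q[:,2]), np.median(D[205:212,500:570,2]))
E
```

```text
yaw -0.10798677626017675 stud in stop -0.012995848651241029 0.003912167339761123
foot z 0.013989922117737474 0.014413339906274886 0.01424874211937488
```

Stud at stop x -13 mm, y +4 mm at most. The foot is flat (top at 14 mm) and the yaw error is about 0.01 rad, all within tolerance.

```bash
python3 -c "
from h import *
print(env.close_job())"
```

```text
the job is handed in; nothing more can be done
None
```

The keyhole stop is locked flat and square on the base plate with the stud home in the narrow end of the slot. The spare was not touched, and I handed the job in at about 9 s; no verdict was returned.

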